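Seat the hexagonal valve cartridge in the breathing block and latch it

TASK

Take the green hexagonal valve cartridge from the steel tray by its white handle and work it gently into the blue hexagonal socket of the breathing block until it drops fully home and flush, never pressing it against the block harder than 45 N. Then swing the latch with the red post over it, all the way to its stop, and let go. Leave the other things where they are.

Things in the scene. Friction and masses are not known exactly. Their poses are not given: they have to be found in the camera images.
- cartridge: Loose green hexagonal prism, 50 mm across flats, 20 mm high, about 0.12 kg, upright in the tray; origin at the centre of its underside, z up. On top a white handle bar, 22 mm along own x, 10 mm thick along own y, from 20 to 56 mm above the origin. Two corners of the hexagon lie on own +x and -x, two flats face +y and -y. It fits its socket at every 60 degrees.
- block: Fixed white and grey breathing block; origin on its underside below the centre of its square recess, z up. It spans -66..66 mm in x, -62..84 mm in y (green round port at +x); white frame top at z = 36 mm. The recess is 96 mm square, floor at z = 18 mm; in it stands a blue hexagonal ring, the socket (see point recess). A cartridge fully home has its underside at z = 18 mm.
- recess (a point): Centre of the recess floor. Socket: hex hole 54 mm across flats, wall 8 mm, 20 mm high to z = 38 mm, square edges, clamped, does not yield. It is NOT central: its centre is off by up to 4 mm in x and 4 mm in y, and it is turned up to 0.12 rad either way from having two corners on the block's +x and -x. Only sight or touch shows where it is.
- latch (a joint): Angle of the steel swing latch, rad: starts at 0 to 0.3 = open, nose along the block's +x, tail with the red post towards -x; grows clockwise seen from above; about 1.57 = nose over the cartridge, tail towards the block's +y; stop at 1.6. Friction holds it where it is left (under 4 N at the post turns it).
- latch_pivot (a point): Vertical axis of the latch on the block, 70 mm from the recess centre towards the block's +y, at the underside of the latch bar (41.5 mm above the block's underside). Bar 5 mm thick, 14 mm wide; pivot cap 20 mm wide, 9 mm high. The nose reaches 51 mm from the pivot and passes 3.5 mm above a cartridge that is fully home.
- latch_post (a point): A point on the axis of the red upright post on the latch's tail, 38 mm from the pivot axis. The post is 10 mm in diameter and stands from 5 mm above the bar's underside to 38 mm above it; the point is 21 mm above the bar's underside.
- tray: Fixed steel tray, 130 x 190 mm (own x, y), 14 mm high, floor 4 mm thick; origin under its centre.
- spare: Loose bystander in the tray: yellow round plug, 44 mm in diameter, 20 mm high, with a black handle bar of the same size as the cartridge's. Not wanted. Origin at its underside.
- vial: Loose bystander: amber bottle with blue cap, 40 mm in diameter, 85 mm high.
- cup: Loose bystander: clear cup, 68 mm wide, 70 mm high.
- screwdriver: Loose bystander: screwdriver lying on the table.
- gasket: Loose bystander: black rubber ring, 64 mm wide, 8 mm high.
- elbow: Loose bystander: green stepped connector, 30 mm wide, 45 mm high.
- gauge: Loose bystander: steel dial gauge lying on its back, 68 mm wide, 26 mm high.
There are look-alikes about, which are no part of the job. What is shaped like the cartridge but purple is not meant.

How it is judged (in metres and radians):
On the way:
1. the cartridge is fully home in the socket while the latch is still open (z of cartridge in the frame of block between 0.014 and 0.02 m and horizontal distance between cartridge and recess below 0.01 m and angle between cartridge's own z axis and vertical below 0.06 rad and value of joint latch below 0.9 rad), for 0.2 s.
At the end, for the whole second after the job is handed in: The cartridge rests still and upright (within 0.06 rad) on the floor of the blue socket (its underside within 2 mm of the recess floor, within 10 mm of the recess centre) and the latch is swung over it beyond 1.4 rad; nothing is touched by the robot (z of cartridge in the frame of block between 0.014 and 0.02 m and horizontal distance between cartridge and recess below 0.01 m and angle between cartridge's own z axis and vertical below 0.06 rad and linear speed of cartridge below 0.01 m/s and value of joint latch above 1.4 rad).
It fails at once if the cartridge is pressed against the block (with its socket and latch) harder than 45 N (contact force between cartridge and block above 45 N).
It fails at once if a bystander is moved by more than 30 mm (distance of any of spare, vial, cup, screwdriver, gasket, elbow, gauge from where it was at the start of the episode above 0.03 m).
It also fails if it takes over 72 s, if anything falls off the work surface, if the arm or the gripper's body presses on something with over 40 N, if the wrist force passes 120 N, or if a joint passes its speed limit or range.

ROBOT

A 6-joint arm with a two-finger parallel gripper is mounted at the origin on the work surface. World frame = base frame: x ahead of the robot, y to its left, z up, the work surface at z = 0. Lengths are in mm, angles in rad, forces in N, time in s.
With the tool pointing down it reaches from about 350 to 975 mm from the base axis. Payload 7.1 kg.
Tool frame: the origin (TCP) lies at the very end of the fingers, on their centre line; the grasp point (between the pads) lies 19 mm behind it; z points along the fingers, y is the direction in which the jaws open and shut (so a half turn about z gives the same grasp; the last joint's range is limited). The gripper opens to 88 mm and grips with 3 to 60 N. Pads are 20 mm wide; open, the fingers measure 115 mm over their backs; the gripper's body (75 mm by 178 mm) begins 61 mm behind the grasp point.
Start: joints at [1.089, 0.423, 1.63, -0, 1.089, -0.019], TCP at [279.002, 559.252, 222.675] pointing down, gripper open.
Joint ranges: [-3, 3], [-0.9, 2.11], [0.09, 2.58], [-1.31, 4.45], [0.11, 2.69], [-2.54, 2.54]. Speed limits (rad/s): [2.39, 2.39, 3.01, 3.14, 3.14, 3.14].

INTERFACE

Orientations are given as a rotation vector (axis times angle).
In Python, from workcell import monitor, vision, order, find_in, regions_of, place_of gives the robot as it stands. The module is installed in compiled form; this text tells all that it offers.
- The arm moves only by the tool carry_out, never from a script. Its argument "targets" is a list of rows, each a list of 3 entries, a list of its own where there are three numbers: the turn, a rotation vector about the world's x, y, z in degrees, then the shift along the world's x, y, z in mm, then the finger opening in mm, from 0 to 87.8. In form: [[[rx, ry, rz], [x, y, z], hand], ...]. A call has 1 to 10 rows; each row is the pose to reach, as a shift and turn from the pose commanded when the call began; what a row does not reach only later rows make up. A row lasts 1/12 s, in which the tool goes at most 41.7 mm and 7.16 degrees, less where a joint would pass 70% of its speed; a pose out of reach is approached as far as the arm can. A call with a gripper value outside its range is refused whole. The fingers move at their own pace and stop on an object; the grip force is fixed at half the most. Time passes only in rows, so rows that repeat a pose let the fingers close. It gives the time, the measured TCP pose, the force and the opening at its end, in the units of the state.
- monitor.get_obs(): the state, without advancing time (a new reading comes with each control period).
- vision.get_image(name): name is "side" or "top" or "wrist"; returns the picture (480x640x3 uint8, red, green, blue); there is no depth.
- vision.camera_model(name): a dict with "K" (3x3 intrinsics, pixels), "rvec" (rotation vector, rad) and "tvec" (3), from world to camera coordinates, as OpenCV has them. Camera axes: x right, y down, z forward; pixel columns grow to the right and rows downward; lengths in mm; the calibration is good to about 2 mm. A picture is of the moment at which its call begins: read the wrist's pose just before it. camera_model takes no time and is no camera call; for the wrist camera it gives the pose at the moment of the call.
- order.close_job(): hands the job in, once; it reports no verdict.
Trained networks look in the newest picture that a camera, given by its name, has taken for a name from the list of things; names that differ only in an ending like _2 or _b are one class to them, and where a whole thing is asked for, a point or a joint stands for the part that bears it (a point fixed in the world has none). Each returns a list of dicts, best first, with "confidence" (0 to 1); they miss things now and then, are a little off and sometimes report something else, mostly with a low value. They report only what shows in the picture. A call takes as long as a camera call. They do not tell look-alikes from the thing itself.
- find_in(query, camera): "point" ([x, y, z] in mm, in the coordinates of the camera as it stood for that picture, good to about 4 mm: the middle of the surface that is visible of it).
- regions_of(query, camera): "mask" (480x640 bool, what is visible of it).
- place_of(query, camera): "point" ([x, y, z] in mm, in the coordinates of the camera as it stood for that picture, good to about 4 mm: a listed point, or the origin of a listed thing).
The state is a dict: "t": time; "qpos": joint angles; "qvel": joint speeds; "joint_torque": joint torques, N m; "ee_pos": TCP position; "orientation": TCP orientation; "ft_force": force on the tool from outside, world axes, zero at the start; "moment": the same for the moment, N m; "width": finger opening in mm.
Only numpy, scipy, OpenCV 4.12 (cv2) and the standard library are available. Lean on these libraries where they do the work, as an engineer would, in place of code of your own. Each camera call takes 0.05 s, during which the arm holds its last target.

## Working session

There is one attempt and no reset: what is moved stays moved. The work goes in short steps, Python scripts to look and compute and a tool call to move; the robot and the scene stay as the last step left them, time stands still between calls to the robot, and variables do not carry over. Pictures are saved under pics/ and viewed, and the job is handed in when it is done.

Besides the shell and the picture viewer there is one more tool, called after ">>>" by a JSON object that holds its "name" and its "arguments", one argument or row to a line. carry_out: Moves the arm, as the interface text tells. Its arguments: {"type":"object","properties":{"targets":{"type":"array","items":{"type":"array"}}},"required":["targets"]}

```bash
mkdir -p pics
cat > h.py <<'E'
import numpy as np, cv2
from workcell import monitor, vision, order, find_in, regions_of, place_of
def snap(cam,fn=None):
    im=vision.get_image(cam)
    if fn: cv2.imwrite('pics/'+fn,im[:,:,::-1])
    return im
def cm(cam):
    m=vision.camera_model(cam);R=cv2.Rodrigues(np.array(m['rvec'],float))[0];return np.array(m['K'],float),R,np.array(m['tvec'],float).ravel()
def c2w(p,cam):
    K,R,t=cm(cam);return R.T@(np.array(p)-t)
def proj(P,cam):
    K,R,t=cm(cam);q=(R@np.atleast_2d(P).T).T+t;q=q@K.T;return q[:,:2]/q[:,2:]
def ray(px,z,cam):
    K,R,t=cm(cam);px=np.atleast_2d(px);d=np.c_[px,np.ones(len(px))]@np.linalg.inv(K).T@R;o=-R.T@t
    return o+d*((z-o[2])/d[:,2])[:,None]
E
python3 - <<'E'
from h import *
o=monitor.get_obs();print({k:np.round(v,3) for k,v in o.items()})
for c in ['top','side','wrist']:
    snap(c,c+'0.png');K,R,t=cm(c);print(c,np.round(-R.T@t),np.round(R,2).tolist(),K[0,0])
for c in ['top','side']:
  for n in ['cartridge','block','recess','latch_pivot','latch_post','tray','spare','vial','cup','elbow','gauge','gasket']:
    print(c,n,[(round(r['confidence'],2),np.round(c2w(r['point'],c)).tolist()) for r in place_of(n,c)[:3]])
E
```

```text
{'t': np.float64(0.0), 'qpos': array([ 1.089,  0.424,  1.631, -0.   ,  1.089, -0.019]), 'qvel': array([-0.001,  0.002,  0.   , -0.001, -0.001, -0.001]), 'joint_torque': array([ 1.0000e-03, -5.4462e+01, -2.7368e+01,  6.4000e-02,  2.3000e-02,
       -0.0000e+00]), 'ee_pos': array([278.763, 558.778, 221.906]), 'orientation': array([-7.200e-01, -3.057e+00,  2.000e-03]), 'ft_force': array([-0.223,  0.314, -1.542]), 'moment': array([ 0.049, -0.022, -0.01 ]), 'width': np.float64(87.952)}
top [ 513.  -37. 1177.] [[0.0, -1.0, -0.02], [-1.0, -0.0, -0.05], [0.05, 0.02, -1.0]] 486.77097929214256
side [305. 672. 834.] [[-0.93, -0.36, -0.02], [-0.25, 0.68, -0.69], [0.26, -0.64, -0.72]] 523.7474667949465
wrist [206. 597. 384.] [[0.45, 0.89, -0.0], [0.85, -0.43, 0.3], [0.27, -0.13, -0.95]] 401.19753198642996
top cartridge [(0.84, [418.0, -416.0, 1.0]), (0.66, [538.0, -298.0, 5.0]), (0.64, [539.0, -425.0, -2.0])]
top block [(0.77, [524.0, 56.0, -2.0]), (0.24, [510.0, 136.0, 66.0])]
top recess [(0.64, [525.0, 53.0, 21.0])]
top latch_pivot [(0.97, [537.0, 121.0, 39.0]), (0.49, [710.0, -387.0, -0.0])]
t
[... 346 characters left out ...]
op gasket [(0.71, [381.0, -58.0, 1.0])]
side cartridge [(0.88, [540.0, -299.0, 2.0]), (0.88, [417.0, -414.0, 3.0]), (0.78, [700.0, -256.0, -0.0])]
side block [(0.72, [529.0, 54.0, -2.0])]
side recess [(0.87, [526.0, 56.0, 22.0])]
side latch_pivot [(0.64, [542.0, 117.0, 40.0])]
side latch_post [(0.71, [506.0, 135.0, 61.0])]
side tray [(0.86, [528.0, -253.0, -2.0]), (0.26, [528.0, 52.0, -0.0])]
side spare [(0.7, [524.0, -201.0, 4.0]), (0.68, [543.0, 117.0, 44.0])]
side vial [(0.6, [792.0, 11.0, 3.0])]
side cup [(0.73, [782.0, 143.0, -1.0])]
side elbow [(0.88, [724.0, 356.0, 4.0])]
side gauge [(0.87, [710.0, -390.0, 3.0]), (0.68, [507.0, 133.0, 62.0])]
side gasket [(0.69, [385.0, -55.0, -0.0])]
```

View pics/top0.png

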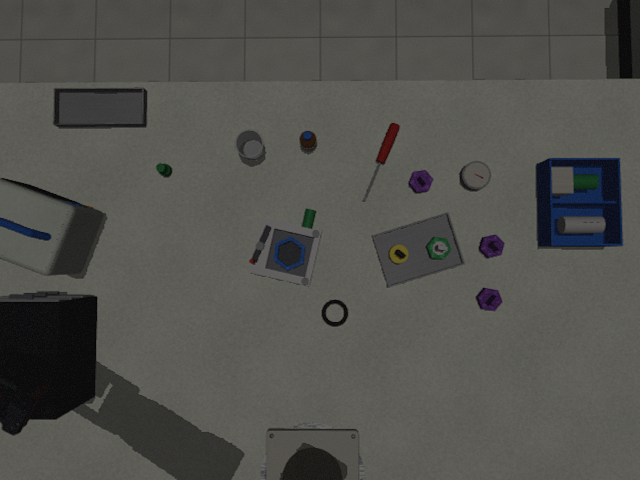

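View pics/side0.png

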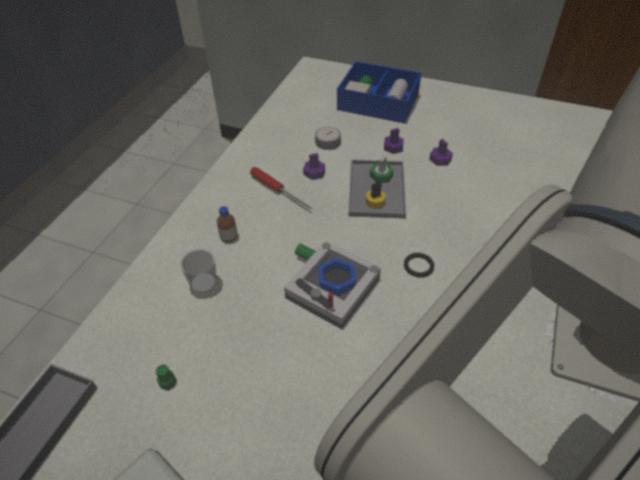

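View pics/wrist0.png

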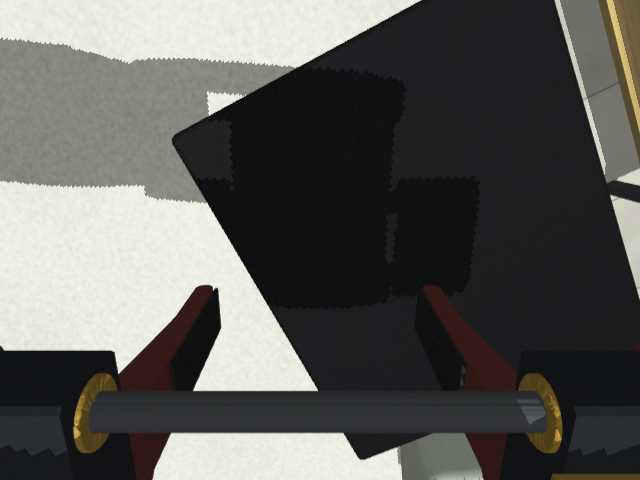

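>>> {"name": "carry_out", "arguments": {
  "targets": [
    [[0, 0, 0], [0, 0, 40], 87],
    [[0, 0, -7], [30, -25, 60], 87],
    [[0, 0, -14], [50, -60, 60], 87],
    [[0, 0, -21], [65, -98, 60], 87],
    [[0, 0, -28], [80, -135, 60], 87],
    [[0, 0, -35], [95, -173, 60], 87],
    [[0, 0, -42], [110, -210, 60], 87],
    [[0, 0, -49], [125, -248, 60], 87],
    [[0, 0, -55], [140, -285, 60], 87],
    [[0, 0, -60], [155, -320, 60], 87]
  ]
}}

```text
t: 2.18
ee_pos: [434.3, 237.3, 282.9]
orientation: [2.159, 2.282, 0.001]
ft_force: [0.3, 0.6, 0.2]
width: 87.0
```

>>> {"name": "carry_out", "arguments": {
  "targets": [
    [[0, 0, 0], [18, -37, 0], 87],
    [[0, 0, 0], [36, -74, 0], 87],
    [[0, 0, 0], [54, -111, 0], 87],
    [[0, 0, 0], [72, -148, 0], 87],
    [[0, 0, 0], [91, -185, 0], 87],
    [[0, 0, 0], [91, -185, 0], 87],
    [[0, 0, 0], [91, -185, 0], 87],
    [[0, 0, 0], [91, -185, 0], 87]
  ]
}}

```text
t: 2.85
ee_pos: [524.7, 54.2, 282.5]
orientation: [-2.154, -2.286, 0.0]
ft_force: [0.3, 0.3, -0.8]
width: 87.1
```

Run:
```python
from h import *
o=monitor.get_obs();print({k:np.round(v,3) for k,v in o.items()})
c='wrist'
snap(c,'w1.png');K,R,t=cm(c);print(c,np.round(-R.T@t),np.round(R,2).tolist())
print(proj(o['ee_pos'],c))
for n in ['block','recess','latch_pivot','latch_post']:
    print(c,n,[(round(r['confidence'],2),np.round(c2w(r['point'],c),1).tolist()) for r in place_of(n,c)[:3]])
```

```text
{'t': np.float64(2.85), 'qpos': array([0.08 , 0.211, 1.786, 0.   , 1.146, 0.02 ]), 'qvel': array([ 0.032, -0.009,  0.009,  0.001, -0.001, -0.001]), 'joint_torque': array([-1.3060e+00, -4.2052e+01, -2.8902e+01, -1.0000e-03, -2.1000e-02,
       -2.4000e-02]), 'ee_pos': array([524.718,  54.222, 282.506]), 'orientation': array([-2.154, -2.286,  0.   ]), 'ft_force': array([ 0.31 ,  0.31 , -0.822]), 'moment': array([-0.02 ,  0.044,  0.028]), 'width': np.float64(87.128)}
wrist [520. 138. 445.] [[1.0, 0.06, 0.0], [0.06, -0.95, 0.3], [0.02, -0.3, -0.95]]
[[315.8452622  311.22949378]]
wrist block [(0.89, [526.6, 56.0, 0.9])]
wrist recess [(0.86, [524.9, 58.1, 22.2])]
wrist latch_pivot [(0.75, [542.2, 124.8, 40.3])]
wrist latch_post [(0.8, [503.4, 140.3, 64.2])]
```

View pics/w1.png

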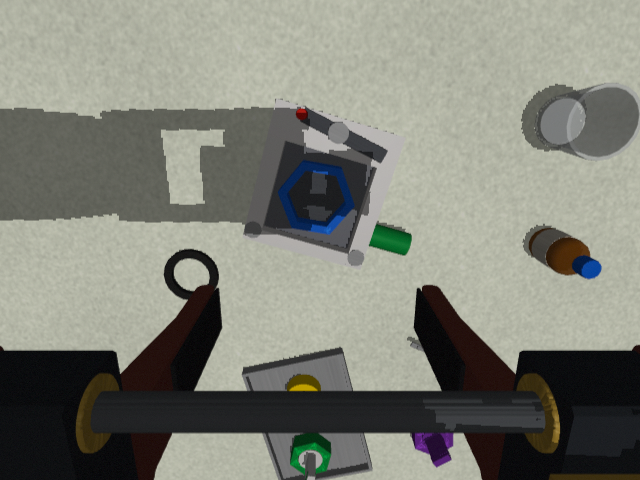

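```bash
cat > fit.py <<'E'
from h import *
from scipy.optimize import minimize
def hexpts(x,y,yaw,af,z):
    a=yaw+np.arange(6)*np.pi/3;r=af/np.sqrt(3)
    return np.c_[x+r*np.cos(a),y+r*np.sin(a),np.full(6,z)]
class Cam:
    def __init__(s,cam): s.K,s.R,s.t=cm(cam)
    def p(s,P):
        q=((s.R@np.atleast_2d(P).T).T+s.t)@s.K.T;return q[:,:2]/q[:,2:]
def fillh(m,pts,v,sh=4):
    cv2.fillConvexPoly(m,np.round(cv2.convexHull(pts.astype(np.float32))*2**sh).astype(np.int32),v,shift=sh,lineType=cv2.LINE_AA)
def render(C,x,y,yaw,afo,z0,z1,afi=None):
    m=np.zeros((480,640),np.uint8)
    fillh(m,np.r_[C.p(hexpts(x,y,yaw,afo,z0)),C.p(hexpts(x,y,yaw,afo,z1))],255)
    if afi:
        # hole visible floor = intersection of top hole & bottom hole
        a=np.zeros_like(m);b=np.zeros_like(m)
        fillh(a,C.p(hexpts(x,y,yaw,afi,z1)),255);fillh(b,C.p(hexpts(x,y,yaw,afi,z0)),255)
        m=np.minimum(m,255-np.minimum(a,b))
    return m.astype(float)/255
def fit(mask,C,x0,afo,z0,z1,afi=None,yaws=None):
    mk=cv2.GaussianBlur(mask.astype(np.float32),(0,0),1)
    def cost(q):
        m=cv2.GaussianBlur(render(C,q[0],q[1],q[2],afo,z0,z1,afi),(0,0),1)
        return ((m-mk)**2).sum()
    best=None
    for w in (yaws if yaws is not None else np.radians(np.arange(-30,30,10))):
        r=minimize(cost,[x0[0],x0[1],w],method='Nelder-Mead',options=dict(initial_simplex=np.array([[x0[0],x0[1],w],[x0[0]+4,x0[1],w],[x0[0],x0[1]+4,w],[x0[0],x0[1],w+.1]]),xatol=.01,fatol=.01))
        if best is None or r.fun<best.fun: best=r
    return best
def color(im,which):
    h=cv2.cvtColor(im,cv2.COLOR_RGB2HSV);H,S,V=[h[...,i].astype(int) for i in range(3)]
    if which=='blue': return (H>100)&(H<125)&(S>120)&(V>30)
    if which=='green': return (H>45)&(H<85)&(S>110)&(V>30)
    if which=='red': return ((H<8)|(H>172))&(S>150)&(V>60)
def near(mask,C,P,r):
    u=C.p(P)[0];yy,xx=np.mgrid[:480,:640];return mask&((xx-u[0])**2+(yy-u[1])**2<r*r)
E
python3 - <<'E'
from fit import *
im=cv2.imread('pics/w1.png')[:,:,::-1].copy();C=Cam('wrist')
m=near(color(im,'blue'),C,[525,56,38],60)
r=fit(m,C,[525,56],70,18,38,54);print(r.x,np.degrees(r.x[2]),r.fun,m.sum())
v=im[:,:,::-1].copy()
for z,af in [(38,70),(38,54),(18,54)]:
    cv2.polylines(v,[np.round(C.p(hexpts(*r.x,af,z))*16).astype(np.int32)],True,(0,255,255),1,cv2.LINE_AA,4)
cv2.imwrite('pics/f1.png',cv2.resize(v[80:280,220:440],None,fx=3,fy=3,interpolation=cv2.INTER_NEAREST)[:600])
E
```

```text
[ 5.24165175e+02  5.58151357e+01 -1.09580833e-01] -6.278519253861845 54.593788169840764 2106
```

View pics/f1.png

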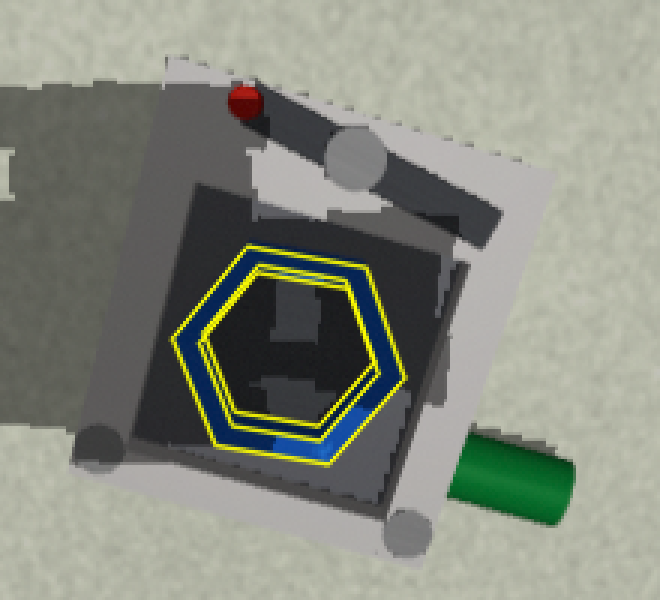

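>>> {"name": "carry_out", "arguments": {
  "targets": [
    [[0, 0, 0], [2, -40, 0], 87],
    [[0, 0, 0], [4, -80, -4], 87],
    [[0, 0, 0], [6, -120, -8], 87],
    [[0, 0, 0], [8, -160, -14], 87],
    [[0, 0, 0], [10, -200, -14], 87],
    [[0, 0, 0], [12, -240, -14], 87],
    [[0, 0, 0], [14, -280, -14], 87],
    [[0, 0, 0], [16, -320, -14], 87],
    [[0, 0, 0], [16, -353, -14], 87],
    [[0, 0, 0], [16, -353, -14], 87]
  ]
}}

```text
t: 3.93
ee_pos: [541.2, -303.3, 268.6]
orientation: [2.155, 2.284, -0.002]
ft_force: [-1.2, 0.8, 0.5]
width: 86.8
```

>>> {"name": "carry_out", "arguments": {
  "targets": [
    [[0, 0, 0], [0, 0, 0], 50],
    [[0, 0, 0], [0, 0, 0], 50],
    [[0, 0, 0], [0, 0, 0], 50]
  ]
}}

```text
t: 4.18
ee_pos: [541.1, -297.0, 268.7]
orientation: [-2.151, -2.289, -0.0]
ft_force: [0.1, 0.7, -0.1]
width: 70.4
```

Run:
```python
from fit import *
o=monitor.get_obs();print(o['ee_pos'],o['orientation'],o['width'],o['qpos'])
im=snap('wrist','w2.png');C=Cam('wrist')
for n in ['cartridge','spare']:
    print(n,[(round(r['confidence'],2),np.round(c2w(r['point'],'wrist'),1).tolist()) for r in place_of(n,'wrist')[:3]])
```

```text
[ 541.10544778 -297.03696068  268.65303512] [-2.15050275e+00 -2.28935310e+00 -1.83328822e-04] 70.371429003603 [-5.21439218e-01  3.64732774e-01  1.60594499e+00  2.74861900e-04
  1.17147725e+00 -5.84073010e-01]
cartridge [(0.95, [416.3, -417.5, 0.9]), (0.92, [539.1, -300.2, 6.6]), (0.74, [541.8, -425.0, -2.9])]
spare [(0.77, [524.1, -203.3, 4.8])]
```

View pics/w2.png

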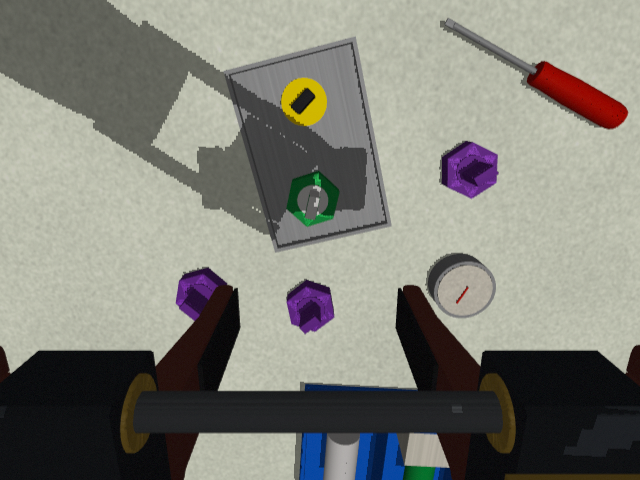

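Run:
```python
from fit import *
im=cv2.imread('pics/w2.png')[:,:,::-1].copy();C=Cam('wrist')
m=near(color(im,'green'),C,[540,-300,24],40)
# fill interior: handle & disc
m2=cv2.drawContours(np.zeros((480,640),np.uint8),[cv2.convexHull(np.argwhere(m)[:,::-1].astype(np.int32))],-1,1,-1)
for mm in (m2,):
    r=fit(mm,C,[540,-300],50,4,24);print(r.x,np.degrees(r.x[2]),r.fun,mm.sum())
v=im[:,:,::-1].copy();v=v[160:240,270:360].copy()
v=cv2.resize(v,None,fx=6,fy=6,interpolation=cv2.INTER_NEAREST)
pl=lambda P:np.round((C.p(P)-[270,160]+.5)*6).astype(np.int32)
for z in (24,4): cv2.polylines(v,[pl(hexpts(*r.x,50,z))],True,(0,255,255),1)
for k,col in zip(range(3),[(255,0,0),(0,0,255),(255,0,255)]):
    a=r.x[2]+k*np.pi/3;c,s=np.cos(a),np.sin(a)
    P=np.array([[x*c-y*s+r.x[0],x*s+y*c+r.x[1],60] for x,y in [(11,5),(-11,5),(-11,-5),(11,-5)]])
    cv2.polylines(v,[pl(P)],True,col,1)
cv2.imwrite('pics/f2.png',v)
```

```text
[ 5.37102131e+02 -2.98343784e+02  3.58731982e-01] 20.553828520286736 12.365463854024988 2156
```

View pics/f2.png

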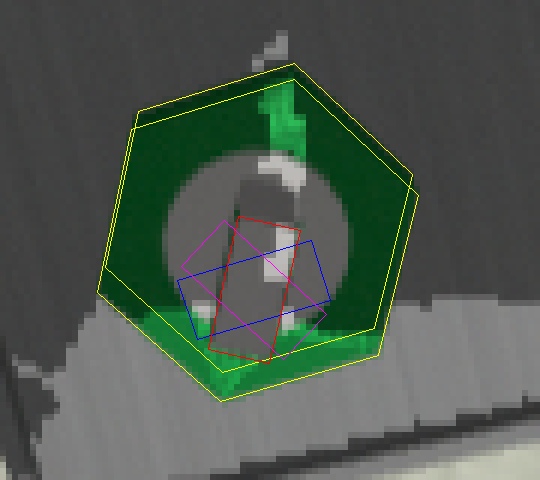

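>>> {"name": "carry_out", "arguments": {
  "targets": [
    [[0, 0, -6.5], [-4, 0, -40], 40],
    [[0, 0, -13], [-4, 0.5, -80], 40],
    [[0, 0, -13], [-4, 0.5, -120], 40],
    [[0, 0, -13], [-4, 0.5, -138], 40],
    [[0, 0, -13], [-4, 0.5, -138], 40],
    [[0, 0, -13], [-4, 0.5, -138], 40],
    [[0, 0, -13], [-4, 0.5, -138], 40],
    [[0, 0, -13], [-4, 0.5, -138], 40]
  ]
}}

```text
t: 5.0
ee_pos: [538.5, -298.8, 132.9]
orientation: [2.395, 2.028, 0.002]
ft_force: [-0.2, 0.5, 0.5]
width: 39.8
```

```bash
cat > fc.py <<'E'
from fit import *
import sys
def run(tag,x0,z0,k=1):
    o=monitor.get_obs();print(np.round(o['ee_pos'],2),np.round(o['orientation'],4),o['width'],np.round(o['ft_force'],2),np.round(o['qvel'],3))
    n=o['orientation']/np.linalg.norm(o['orientation']);Ro=cv2.Rodrigues(o['orientation'])[0];print('jaw',np.degrees(np.arctan2(Ro[1,1],Ro[0,1])),'tilt',Ro[:,2])
    im=snap('wrist',tag+'.png');C=Cam('wrist')
    print('tcp px',C.p(o['ee_pos']))
    m=near(color(im,'green'),C,[*x0,z0+20],110)
    cs,_=cv2.findContours(m.astype(np.uint8),cv2.RETR_EXTERNAL,cv2.CHAIN_APPROX_NONE)
    m2=cv2.drawContours(np.zeros((480,640),np.uint8),[cv2.convexHull(np.vstack([c for c in cs if len(c)>15]))],-1,1,-1)
    r=fit(m2,C,x0,50,z0,z0+20);print(r.x,np.degrees(r.x[2]),r.fun,m2.sum())
    v=im[:,:,::-1].copy()
    for z in (z0,z0+20): cv2.polylines(v,[np.round(C.p(hexpts(*r.x,50,z))).astype(np.int32)],True,(0,255,255),1)
    a=r.x[2]+k*np.pi/3;c,s=np.cos(a),np.sin(a)
    for z in (z0+56,z0+20):
        P=np.array([[x*c-y*s+r.x[0],x*s+y*c+r.x[1],z] for x,y in [(11,5),(-11,5),(-11,-5),(11,-5)]])
        cv2.polylines(v,[np.round(C.p(P)).astype(np.int32)],True,(0,0,255),1)
    cv2.imwrite('pics/'+tag+'f.png',v)
    return r,o
E
python3 -c "
from fc import *
run('w3',[537,-298],4)"
```

```text
[ 538.48 -298.78  132.92] [2.3949e+00 2.0277e+00 2.0000e-03] 39.81012709966324 [-0.21  0.48  0.47] [-0.003 -0.003  0.003 -0.001 -0.003  0.001]
jaw -9.490496260988122 tilt [ 0.00328413 -0.00189624 -0.99999281]
tcp px [[316.29667211 310.26121609]]
[ 5.36626877e+02 -2.97858014e+02  3.66551349e-01] 21.001845290692522 30.409083090832766 4530
```

View pics/w3f.png

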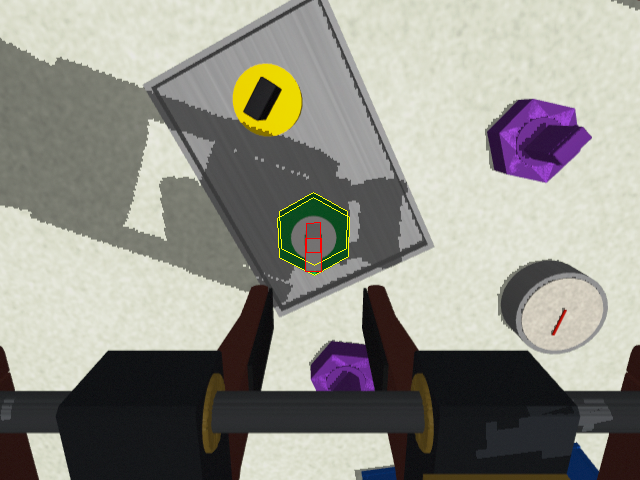

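>>> {"name": "carry_out", "arguments": {
  "targets": [
    [[0, 0, 0], [-1, 0.5, -35], 40],
    [[0, 0, 0], [-1, 0.5, -70], 40],
    [[0, 0, 0], [-1, 0.5, -90], 40],
    [[0, 0, 0], [-1, 0.5, -101], 40],
    [[0, 0, 0], [-1, 0.5, -101], 40],
    [[0, 0, 0], [-1, 0.5, -101], 40],
    [[0, 0, 0], [-1, 0.5, -101], 40]
  ]
}}

```text
t: 5.63
ee_pos: [537.3, -298.5, 31.5]
orientation: [2.396, 2.028, 0.002]
ft_force: [-0.2, -0.5, 1.1]
width: 40.0
```

>>> {"name": "carry_out", "arguments": {
  "targets": [
    [[0, 0, 0], [0, 0, 0], 25],
    [[0, 0, 0], [0, 0, 0], 15],
    [[0, 0, 0], [0, 0, 0], 5],
    [[0, 0, 0], [0, 0, 0], 5],
    [[0, 0, 0], [0, 0, 0], 5],
    [[0, 0, 0], [0, 0, 0], 5],
    [[0, 0, 0], [0, 0, 0], 5],
    [[0, 0, 0], [0, 0, 0], 5],
    [[0, 0, 0], [0, 0, 0], 5]
  ]
}}

```text
t: 6.38
ee_pos: [536.2, -297.8, 30.0]
orientation: [2.398, 2.029, 0.0]
ft_force: [-1.1, 1.0, 5.8]
width: 9.8
```

```bash
python3 -c "
from fc import *
run('w4',[537,-298],4)"
```

```text
[ 536.16 -297.84   30.01] [2.3978e+00 2.0293e+00 2.0000e-04] 9.842193632227827 [-1.07  1.    5.84] [ 0.     0.001  0.    -0.002  0.001 -0.   ]
jaw -9.51715397919027 tilt [ 2.91169166e-04 -1.51550781e-04 -9.99999946e-01]
tcp px [[316.03272648 310.37283002]]
[ 536.91410228 -297.1603077    -0.69051101] -39.563366791904855 1120.748115790381 9395
```

View pics/w4f.png

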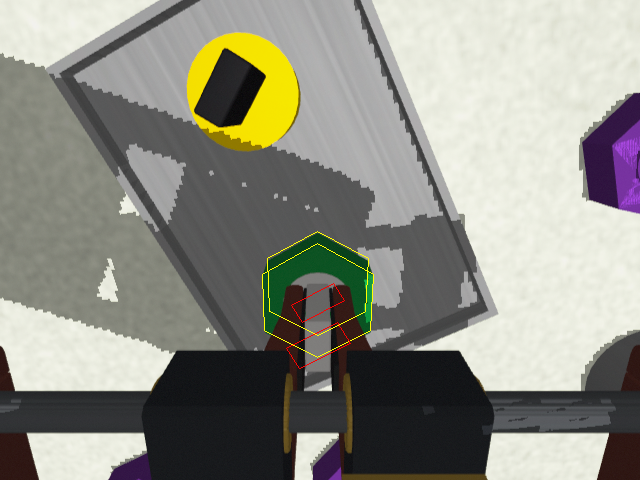

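>>> {"name": "carry_out", "arguments": {
  "targets": [
    [[0, 0, 0], [0, 0, 8], 5],
    [[0, 0, 0], [0, 0, 20], 5],
    [[0, 0, 0], [0, 0, 45], 5],
    [[0, 0, 0], [0, 0, 80], 5],
    [[0, 0, 0], [0, 0, 100], 5],
    [[0, 0, 0], [0, 0, 100], 5],
    [[0, 0, 0], [0, 0, 100], 5],
    [[0, 0, 0], [0, 0, 100], 5]
  ]
}}

```text
t: 7.1
ee_pos: [535.4, -297.4, 129.3]
orientation: [-2.397, -2.029, 0.0]
ft_force: [-0.4, 0.9, -1.2]
width: 10.0
```

```bash
cat > held.py <<'E'
from fit import *
def held(tag,zoff=-26):
    o=monitor.get_obs();Ro=cv2.Rodrigues(o['orientation'])[0];jaw=np.arctan2(Ro[1,1],Ro[0,1])
    im=snap('wrist',tag+'.png');C=Cam('wrist');p=o['ee_pos']
    print(np.round(p,2),'jaw',np.degrees(jaw),o['width'],np.round(o['ft_force'],1),'tilt',np.round(Ro[:2,2],4))
    g=color(im,'green');out=[]
    W=np.zeros((480,640),np.float32);W[150:285,200:440]=1
    gf=g.astype(np.float32)
    def cost(q):
        m=render(C,q[0],q[1],q[2],50,p[2]+q[3],p[2]+q[3]+20)
        # handle/disc interior excluded: erode
        d=cv2.erode(m,np.ones((13,13)));w=W*(d<.5)
        return (w*(cv2.GaussianBlur(m,(0,0),1)-cv2.GaussianBlur(gf,(0,0),1))**2).sum()
    y0=(jaw+np.pi/2);
    y0=(y0+np.pi/6)%(np.pi/3)-np.pi/6
    s=np.array([[p[0],p[1],y0,zoff]]*5);s[1,0]+=3;s[2,1]+=3;s[3,2]+=.08;s[4,3]+=3
    r=minimize(cost,s[0],method='Nelder-Mead',options=dict(initial_simplex=s,maxiter=800))
    q=r.x;print('held rel tcp',np.round(q[:2]-p[:2],2),'yaw',np.degrees(q[2]),'exp',np.degrees(y0),'zoff',q[3],r.fun)
    c,s_=np.cos(-jaw),np.sin(-jaw);d=q[:2]-p[:2];print('in jaw frame: along jaw %.2f perp %.2f'%(c*d[0]-s_*d[1],s_*d[0]+c*d[1]))
    v=im[:,:,::-1].copy()
    for z in (p[2]+q[3],p[2]+q[3]+20): cv2.polylines(v,[np.round(C.p(hexpts(*q[:3],50,z))).astype(np.int32)],True,(0,255,255),1)
    cv2.imwrite('pics/'+tag+'f.png',v)
E
python3 -c "
from held import *
held('w5')"
```

```text
[ 535.4  -297.4   129.29] jaw -9.51787823088432 10.007321258469867 [-0.4  0.9 -1.2] tilt [-0.0008  0.0005]
held rel tcp [ 0.02 -1.11] yaw 20.434889503954352 exp 20.482121769115672 zoff -29.16264018524829 1.2073823472326257
in jaw frame: along jaw 0.20 perp -1.09
```

View pics/w5f.png

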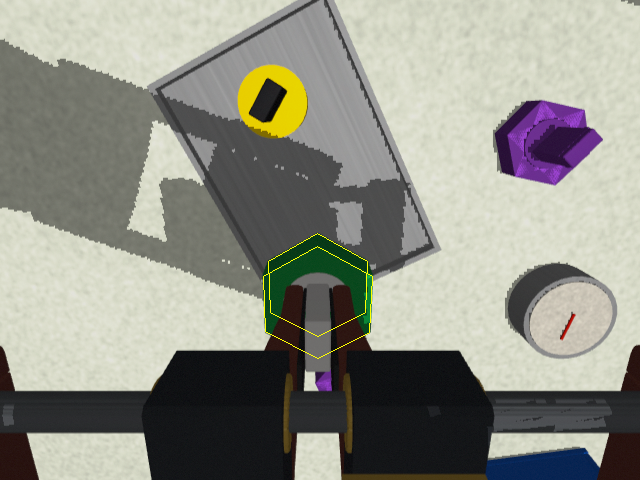

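>>> {"name": "carry_out", "arguments": {
  "targets": [
    [[0, 0, -5], [-2, 40, 0], 5],
    [[0, 0, -10], [-3, 80, 0], 5],
    [[0, 0, -15], [-5, 120, 0], 5],
    [[0, 0, -20], [-6, 160, 0], 5],
    [[0, 0, -25], [-8, 200, 0], 5],
    [[0, 0, -26.8], [-9, 240, 0], 5],
    [[0, 0, -26.8], [-10, 280, 0], 5],
    [[0, 0, -26.8], [-11, 320, 0], 5],
    [[0, 0, -26.8], [-12, 345, 0], 5],
    [[0, 0, -26.8], [-12, 353.5, 0], 5]
  ]
}}

```text
t: 7.98
ee_pos: [522.5, 58.9, 128.3]
orientation: [-2.799, -1.422, 0.004]
ft_force: [-0.3, -0.0, -0.3]
width: 9.6
```

>>> {"name": "carry_out", "arguments": {
  "targets": [
    [[0, 0, 0], [0, 0, -10], 5],
    [[0, 0, 0], [0, 0, -20], 5],
    [[0, 0, 0], [0, 0, -35], 5],
    [[0, 0, 0], [0, 0, -45], 5],
    [[0, 0, 0], [0, 0, -45], 5],
    [[0, 0, 0], [0, 0, -45], 5]
  ]
}}

```text
t: 8.48
ee_pos: [523.2, 54.5, 83.4]
orientation: [-2.803, -1.416, 0.004]
ft_force: [0.3, 0.0, -1.8]
width: 10.1
```

```bash
python3 -c "
from held import *
held('w6')
C=Cam('wrist');v=cv2.imread('pics/w6f.png')
for z,af in [(38,70),(38,54)]:
    cv2.polylines(v,[np.round(C.p(hexpts(524.2,55.8,-.1096,af,z))).astype(np.int32)],True,(0,0,255),1)
cv2.imwrite('pics/w6f.png',v)
"
```

```text
[523.2   54.48  83.43] jaw -36.41147155573397 10.110597323831744 [ 0.3  0.  -1.8] tilt [-0.0027 -0.0003]
held rel tcp [-0.01 -0.57] yaw -6.5484445460406855 exp -6.41147155573396 zoff -27.97831856436943 14.03428935860543
in jaw frame: along jaw 0.33 perp -0.47
```

View pics/w6f.png

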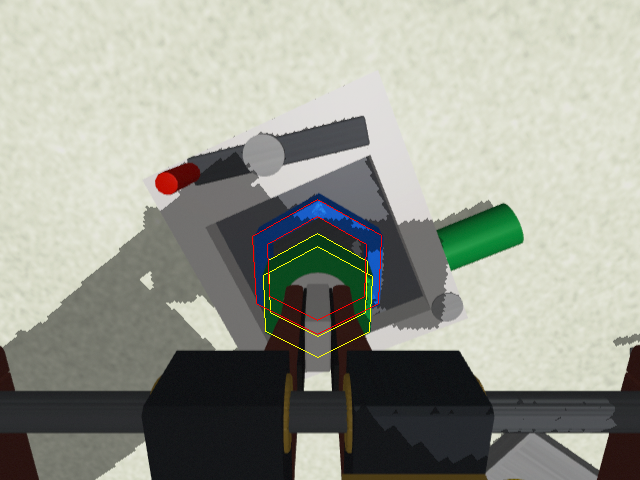

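```bash
cat > sock.py <<'E'
from fit import *
def sock(tag,im,C,x0,held=None,W=None):
    b=color(im,'blue').astype(np.float32)
    g=color(im,'green').astype(np.uint8)
    if W is None:
        W=np.zeros((480,640),np.float32);W[150:300,200:440]=1;W[270:,275:360]=0
    W=W*(1-cv2.dilate(g,np.ones((5,5))))
    bb=cv2.GaussianBlur(b,(0,0),1)
    def cost(q): return (W*(cv2.GaussianBlur(render(C,*q,70,18,38,54),(0,0),1)-bb)**2).sum()
    s=np.array([[*x0]]*4,float);s[1,0]+=3;s[2,1]+=3;s[3,2]+=.08
    r=minimize(cost,s[0],method='Nelder-Mead',options=dict(initial_simplex=s))
    print('socket',np.round(r.x,3),np.degrees(r.x[2]),r.fun)
    v=im[:,:,::-1].copy();v[W<.5]//=2
    v=cv2.resize(v[150:350,200:440],None,fx=3,fy=3,interpolation=cv2.INTER_NEAREST)
    for z,af in [(38,70),(38,54)]:
        cv2.polylines(v,[np.round((C.p(hexpts(*r.x,af,z))-[200,150]+.5)*3).astype(np.int32)],True,(0,0,255),1)
    cv2.imwrite('pics/'+tag+'.png',v);return r.x
E
python3 -c "
from sock import *
im=cv2.imread('pics/w6.png')[:,:,::-1].copy()
o=monitor.get_obs();print(o['ee_pos'],o['t'])
sock('s6',im,Cam('wrist'),[524.2,55.8,-.11])
"
```

```text
[523.83523461  54.78019094  84.17646402] 8.5333
socket [ 5.24244e+02  5.45230e+01 -1.13000e-01] -6.476311114315548 12.251711308080603
```

View pics/s6.png

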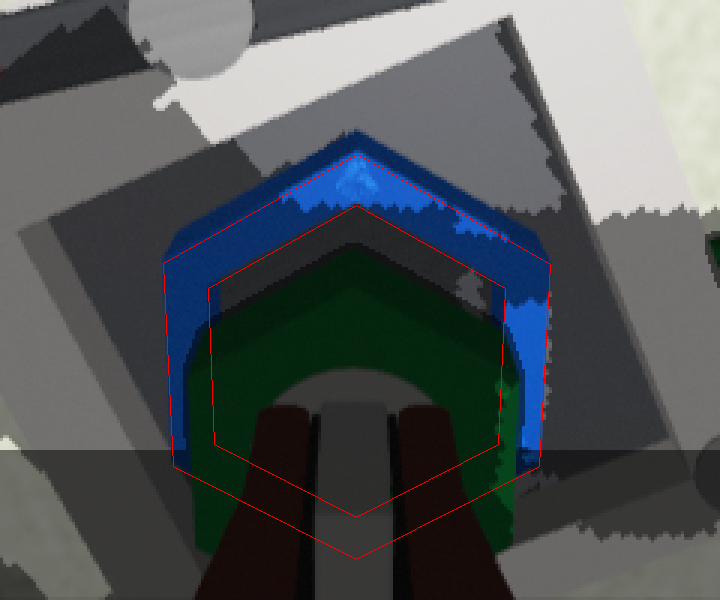

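```bash
cat > rel.py <<'E'
from sock import *
def rel(tag,x0=(524.2,54.5,-.113)):
    o=monitor.get_obs();C=Cam('wrist');im=snap('wrist',tag+'.png');p=o['ee_pos']
    Ro=cv2.Rodrigues(o['orientation'])[0];jaw=np.arctan2(Ro[1,1],Ro[0,1])
    print(o['t'],np.round(p,2),np.degrees(jaw),np.round(o['ft_force'],2),np.round(Ro[:2,2],4))
    s=sock(tag+'s',im,C,x0)
    gf=cv2.GaussianBlur(color(im,'green').astype(np.float32),(0,0),1)
    W=np.zeros((480,640),np.float32);W[150:280,200:440]=1
    for zo in (-26,-27.5,-29):
        def cost(q):
            m=render(C,*q,50,p[2]+zo,p[2]+zo+20);d=cv2.erode(m,np.ones((13,13)))
            return (W*(d<.5)*(cv2.GaussianBlur(m,(0,0),1)-gf)**2).sum()
        y0=jaw+np.pi/2;y0=(y0+np.pi/6)%(np.pi/3)-np.pi/6
        S=np.array([[p[0],p[1],y0]]*4);S[1,0]+=3;S[2,1]+=3;S[3,2]+=.08
        r=minimize(cost,S[0],method='Nelder-Mead',options=dict(initial_simplex=S))
        print(zo,'held',np.round(r.x,3),np.degrees(r.x[2]),r.fun,'need',np.round(s[:2]-r.x[:2],2),'yaw',np.degrees(s[2]-r.x[2]))
E
python3 -c "
from rel import *
rel('w7')"
```

```text
8.5333 [523.84  54.78  84.18] -36.3952671435968 [ 0.5  -0.65 -1.04] [-0.0011 -0.0001]
socket [ 5.23598e+02  5.43580e+01 -1.13000e-01] -6.499507813162326 17.039049460062795
-26 held [ 5.23649e+02  5.45120e+01 -1.13000e-01] -6.458494188052374 32.19656543322675 need [-0.05 -0.15] yaw -0.04101362510995284
-27.5 held [ 5.23374e+02  5.41900e+01 -1.09000e-01] -6.2715558120577235 28.946587175015864 need [0.22 0.17] yaw -0.22795200110460337
-29 held [ 5.23153e+02  5.38260e+01 -1.13000e-01] -6.467187481629444 27.409799543475422 need [0.44 0.53] yaw -0.032320331532882836
```

>>> {"name": "carry_out", "arguments": {
  "targets": [
    [[0, 0, 0], [0, 0, -6], 5],
    [[0, 0, 0], [0, 0, -12], 5],
    [[0, 0, 0], [0, 0, -16], 5],
    [[0, 0, 0], [0, 0, -16], 5],
    [[0, 0, 0], [0, 0, -16], 5],
    [[0, 0, 0], [0, 0, -16], 5]
  ]
}}

```text
t: 9.08
ee_pos: [524.1, 55.8, 68.7]
orientation: [2.803, 1.419, 0.0]
ft_force: [0.2, -1.4, -1.3]
width: 9.8
```

```bash
python3 -c "
from rel import *
rel('w8')"
```

```text
9.0833 [524.05  55.82  68.69] -36.30507164637388 [ 0.19 -1.35 -1.28] [ 0. -0.]
socket [ 5.23555e+02  5.43870e+01 -1.14000e-01] -6.5389742418330075 14.667495133714198
-26 held [ 5.23878e+02  5.55680e+01 -1.10000e-01] -6.275876604591001 5.919651051348476 need [-0.32 -1.18] yaw -0.26309763724200685
-27.5 held [ 5.2362e+02  5.5279e+01 -1.1100e-01] -6.378702938360853 2.2355936682644995 need [-0.06 -0.89] yaw -0.1602713034721543
-29 held [ 5.23395e+02  5.49200e+01 -1.12000e-01] -6.423918648756534 0.767609778062953 need [ 0.16 -0.53] yaw -0.11505559307647259
```

View pics/w8s.png

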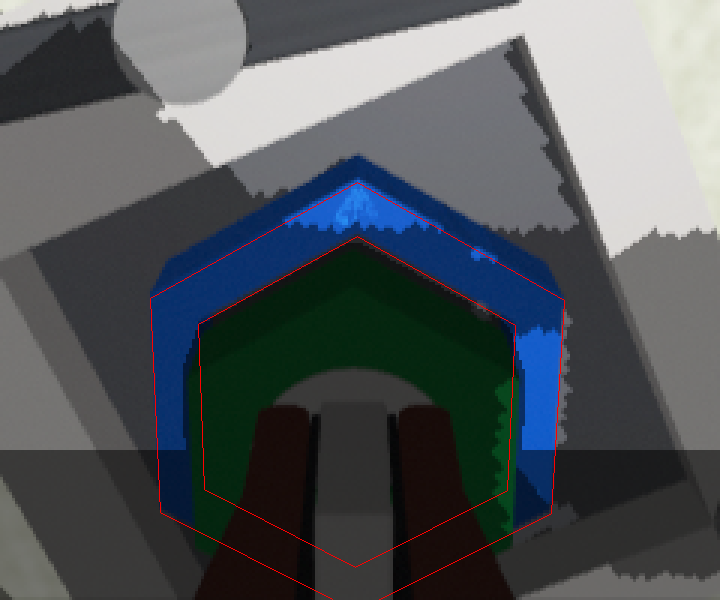

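>>> {"name": "carry_out", "arguments": {
  "targets": [
    [[0, 0, 0], [0, -0.8, 0], 5],
    [[0, 0, 0], [0, -0.8, -1.5], 5],
    [[0, 0, 0], [0, -0.8, -3], 5],
    [[0, 0, 0], [0, -0.8, -4], 5],
    [[0, 0, 0], [0, -0.8, -5], 5],
    [[0, 0, 0], [0, -0.8, -6], 5],
    [[0, 0, 0], [0, -0.8, -7], 5],
    [[0, 0, 0], [0, -0.8, -7], 5]
  ]
}}

```text
t: 9.8
ee_pos: [523.9, 54.9, 61.5]
orientation: [-2.803, -1.418, 0.0]
ft_force: [0.4, 0.5, -0.1]
width: 9.6
```

>>> {"name": "carry_out", "arguments": {
  "targets": [
    [[0, 0, 0], [0, 0, -1], 5],
    [[0, 0, 0], [0, 0, -2], 5],
    [[0, 0, 0], [0, 0, -3], 5],
    [[0, 0, 0], [0, 0, -4], 5],
    [[0, 0, 0], [0, 0, -5], 5],
    [[0, 0, 0], [0, 0, -5], 5]
  ]
}}

```text
t: 10.3
ee_pos: [523.9, 54.9, 56.5]
orientation: [-2.803, -1.418, 0.0]
ft_force: [-0.5, 0.9, -1.3]
width: 9.7
```

>>> {"name": "carry_out", "arguments": {
  "targets": [
    [[0, 0, 0], [0, 0, -1.2], 5],
    [[0, 0, 0], [0, 0, -2.4], 5],
    [[0, 0, 0], [0, 0, -3.6], 5],
    [[0, 0, 0], [0, 0, -4.8], 5],
    [[0, 0, 0], [0, 0, -6], 5],
    [[0, 0, 0], [0, 0, -6], 5]
  ]
}}

```text
t: 10.8
ee_pos: [523.9, 55.0, 50.4]
orientation: [-2.803, -1.418, 0.0]
ft_force: [-0.6, -0.4, -0.7]
width: 9.9
```

Free so far; floor expected at TCP z ≈ 44.

>>> {"name": "carry_out", "arguments": {
  "targets": [
    [[0, 0, 0], [0, 0, -1], 5],
    [[0, 0, 0], [0, 0, -2], 5],
    [[0, 0, 0], [0, 0, -3], 5],
    [[0, 0, 0], [0, 0, -4], 5],
    [[0, 0, 0], [0, 0, -4.5], 5],
    [[0, 0, 0], [0, 0, -4.5], 5]
  ]
}}

```text
t: 11.3
ee_pos: [523.9, 54.9, 46.0]
orientation: [-2.803, -1.418, 0.0]
ft_force: [-0.3, 0.1, -1.2]
width: 10.0
```

>>> {"name": "carry_out", "arguments": {
  "targets": [
    [[0, 0, 0], [0, 0, -0.5], 5],
    [[0, 0, 0], [0, 0, -1], 5],
    [[0, 0, 0], [0, 0, -1], 5]
  ]
}}

```text
t: 11.55
ee_pos: [523.9, 55.0, 45.1]
orientation: [-2.803, -1.419, 0.0]
ft_force: [-0.4, -0.0, -1.7]
width: 10.1
```

>>> {"name": "carry_out", "arguments": {
  "targets": [
    [[0, 0, 0], [0, 0, -0.5], 5],
    [[0, 0, 0], [0, 0, -0.8], 5],
    [[0, 0, 0], [0, 0, -0.8], 5]
  ]
}}

```text
t: 11.8
ee_pos: [524.0, 55.0, 44.3]
orientation: [-2.803, -1.419, 0.0]
ft_force: [-0.3, 0.3, -1.1]
width: 10.1
```

>>> {"name": "carry_out", "arguments": {
  "targets": [
    [[0, 0, 0], [0, 0, -0.3], 5],
    [[0, 0, 0], [0, 0, -0.5], 5],
    [[0, 0, 0], [0, 0, -0.5], 5]
  ]
}}

```text
t: 12.05
ee_pos: [524.0, 55.0, 44.0]
orientation: [2.803, 1.418, 0.0]
ft_force: [-1.4, -0.3, 0.5]
width: 10.1
```

>>> {"name": "carry_out", "arguments": {
  "targets": [
    [[0, 0, 0], [0, 0, -0.3], 5],
    [[0, 0, 0], [0, 0, -0.3], 5]
  ]
}}

```text
t: 12.22
ee_pos: [524.0, 55.0, 44.0]
orientation: [2.803, 1.418, 0.0]
ft_force: [-0.8, 0.3, 5.6]
width: 9.9
```

>>> {"name": "carry_out", "arguments": {
  "targets": [
    [[0, 0, 0], [0, 0, 0], 14],
    [[0, 0, 0], [0, 0, 0], 20],
    [[0, 0, 0], [0, 0, 0], 26],
    [[0, 0, 0], [0, 0, 0], 26],
    [[0, 0, 0], [0, 0, 0], 26],
    [[0, 0, 0], [0, 0, 10], 26],
    [[0, 0, 0], [0, 0, 35], 26],
    [[0, 0, 0], [0, 0, 70], 26],
    [[0, 0, 0], [0, 0, 105], 26],
    [[0, 0, 0], [0, 0, 105], 26]
  ]
}}

```text
t: 13.05
ee_pos: [527.9, 55.3, 155.1]
orientation: [2.8, 1.417, 0.015]
ft_force: [1.5, 0.6, 0.7]
width: 26.2
```

>>> {"name": "carry_out", "arguments": {
  "targets": [
    [[0, 0, 0], [0, -10, 20], 40],
    [[0, 0, 0], [0, -25, 50], 40],
    [[0, 0, 0], [0, -25, 50], 40],
    [[0, 0, 0], [0, -25, 50], 40],
    [[0, 0, 0], [0, -25, 50], 40],
    [[0, 0, 0], [0, -25, 50], 40]
  ]
}}

```text
t: 13.55
ee_pos: [523.2, 30.2, 197.6]
orientation: [-2.802, -1.418, 0.003]
ft_force: [-1.0, -0.3, 0.1]
width: 39.9
```

```bash
cat > chk.py <<'E'
from sock import *
def chk(tag):
    o=monitor.get_obs();C=Cam('wrist');im=snap('wrist',tag+'.png');print(np.round(o['ee_pos'],2),o['width'],np.round(o['ft_force'],1))
    m=near(color(im,'green'),C,[524,55,38],70)
    m2=cv2.drawContours(np.zeros((480,640),np.uint8),[cv2.convexHull(np.argwhere(m)[:,::-1].astype(np.int32))],-1,1,-1)
    r=fit(m2,C,[524,55],50,37.9,38);print('cart top',r.x,r.fun,m2.sum(),'tcp px',C.p(o['ee_pos']))
    W=np.ones((480,640),np.float32)
    for n in ['cartridge','recess','block','latch_pivot','latch_post']:
        print(n,[(round(q['confidence'],2),np.round(c2w(q['point'],'wrist'),1).tolist()) for q in place_of(n,'wrist')[:2]])
    v=im[:,:,::-1].copy()
    cv2.polylines(v,[np.round(C.p(hexpts(*r.x,50,38))).astype(np.int32)],True,(0,255,255),1)
    cv2.imwrite('pics/'+tag+'f.png',v)
E
python3 -c "
from chk import *
chk('w9')"
```

```text
[523.17  30.2  197.61] 39.89433174788655 [-1.  -0.3  0.1]
cart top [ 5.24791691e+02  5.57106766e+01 -1.09685557e-01] 11.580650022197329 3390 tcp px [[317.3261661  310.68949368]]
cartridge [(0.98, [525.2, 56.6, 21.6]), (0.82, [697.7, -257.6, -3.9])]
recess []
block [(0.15, [742.3, -162.2, -2.1])]
latch_pivot [(0.96, [544.0, 119.8, 39.9])]
latch_post [(0.77, [504.4, 139.9, 66.7])]
```

View pics/w9f.png

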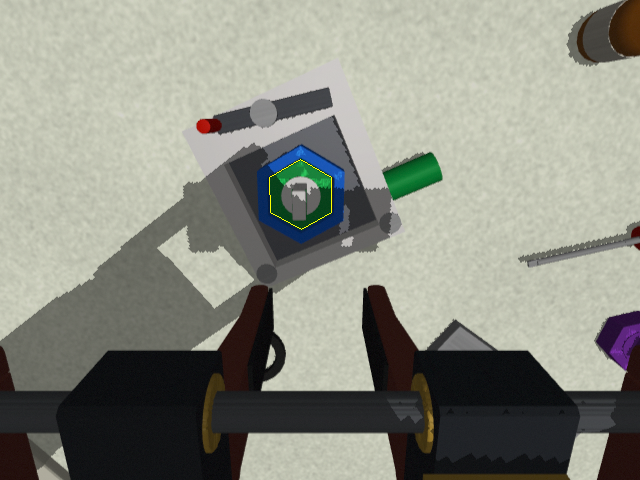

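```bash
python3 -c "
from chk import *
im=cv2.imread('pics/w9.png')[:,:,::-1].copy();c='wrist'
m=color(im,'red');m=m&(np.mgrid[:480,:640][1]<260);u=np.argwhere(m)[:,::-1];print('red',len(u),u.min(0),u.max(0))
print('piv',ray([263,112.5],50.5,c),'post top',ray([204,126],79.5,c),'nose',ray([330.5,98],46.5,c))
print('knobs',ray([267,273],38,c),ray([390,223],38,c),'port',ray([[388,178],[437,165]],30,c))
"
python3 - <<'E'
import cv2
v=cv2.imread('pics/w9.png')[60:300,170:450];cv2.imwrite('pics/z9.png',cv2.resize(v,None,fx=2.5,fy=2.5,interpolation=0))
E
```

```text
red 293 [197 119] [221 132]
piv [[541.95754436 122.52519164  50.5       ]] post top [[507.51536498 136.94337958  79.5       ]] nose [[588.00851449 101.34622883  46.5       ]]
knobs [[460.95343316  18.24359957  38.        ]] [[571.01867173  -7.22921128  38.        ]] port [[590.61942526  23.193287    30.        ]
 [628.58645322   8.4242921   30.        ]]
```

View pics/z9.png

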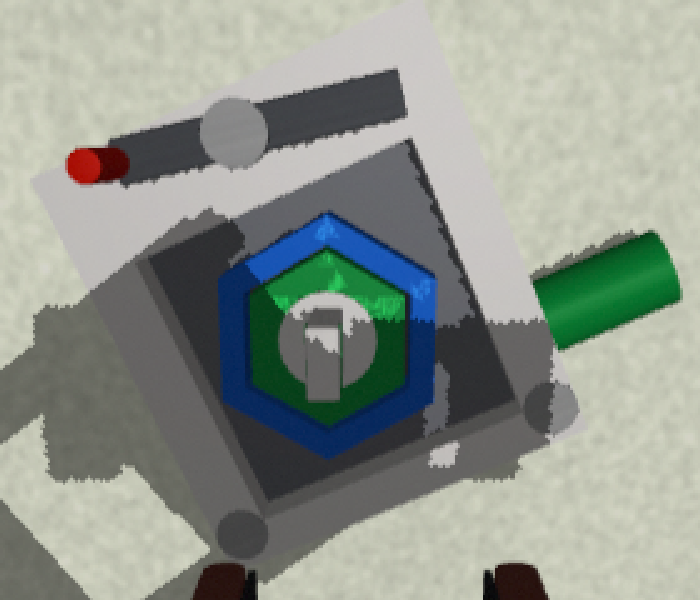

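>>> {"name": "carry_out", "arguments": {
  "targets": [
    [[0, 0, 7], [-2, 12, 0], 26],
    [[0, 0, 14], [-4, 24, 0], 26],
    [[0, 0, 21], [-6, 36, 0], 26],
    [[0, 0, 28], [-8, 48, 0], 26],
    [[0, 0, 35], [-10, 60, 0], 26],
    [[0, 0, 42], [-12, 72, 0], 26],
    [[0, 0, 49], [-14, 84, 0], 26],
    [[0, 0, 56], [-16, 96, 0], 26],
    [[0, 0, 63], [-16.5, 107, 0], 26],
    [[0, 0, 70], [-16.5, 107, 0], 26]
  ]
}}

```text
t: 14.68
ee_pos: [507.3, 138.6, 198.4]
orientation: [-1.472, -2.775, -0.0]
ft_force: [0.2, -0.7, -1.2]
width: 26.0
```

>>> {"name": "carry_out", "arguments": {
  "targets": [
    [[0, 0, 7], [0, 0, -10], 26],
    [[0, 0, 14], [0, 0, -20], 26],
    [[0, 0, 21], [0, 0, -30], 26],
    [[0, 0, 28], [0, 0, -40], 26],
    [[0, 0, 33.4], [0, 0, -50], 26],
    [[0, 0, 33.4], [0, 0, -50], 26],
    [[0, 0, 33.4], [0, 0, -50], 26],
    [[0, 0, 33.4], [0, 0, -50], 26],
    [[0, 0, 33.4], [0, 0, -50], 26]
  ]
}}

```text
t: 15.43
ee_pos: [507.9, 137.1, 149.2]
orientation: [0.627, 3.077, 0.001]
ft_force: [1.0, -0.4, 0.3]
width: 26.2
```

```bash
python3 -c "
from chk import *
c='wrist';o=monitor.get_obs();im=snap(c,'w10.png');print(o['ee_pos'],o['width'],o['orientation'])
Ro=cv2.Rodrigues(o['orientation'])[0];print('jaw',np.degrees(np.arctan2(Ro[1,1],Ro[0,1])),o['qpos'])
P=proj([[507.5,137,79.5],[507.5,137,46.5],o['ee_pos']],c);print(P)
v=im[:,:,::-1].copy()
for u in P: cv2.circle(v,tuple(int(a) for a in u),3,(0,255,255),1)
cv2.imwrite('pics/w10f.png',v)
"
```

```text
[507.93480038 137.07695784 149.1737464 ] 26.20456184028826 [6.26885460e-01 3.07747577e+00 6.67258040e-04]
jaw 66.97262877468448 [ 2.40975609e-01  3.82020062e-01  1.90270466e+00 -1.07719511e-05
  8.55857217e-01 -9.27909970e-01]
[[314.80130714 254.16545028]
 [315.04251724 238.19277944]
 [314.55462768 307.05517091]]
```

View pics/w10f.png

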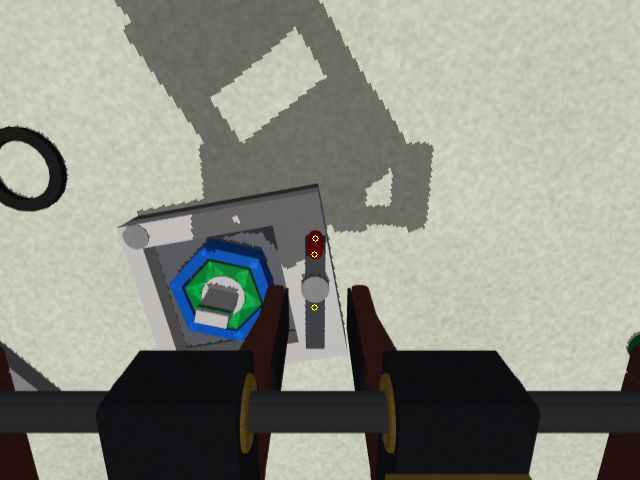

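>>> {"name": "carry_out", "arguments": {
  "targets": [
    [[0, 0, 0], [0, 0, -30], 26],
    [[0, 0, 0], [0, 0, -55], 26],
    [[0, 0, 0], [0, 0, -75], 26],
    [[0, 0, 0], [0, 0, -90], 26],
    [[0, 0, 0], [0, 0, -90], 26],
    [[0, 0, 0], [0, 0, -90], 26]
  ]
}}

```text
t: 15.98
ee_pos: [507.3, 136.9, 58.5]
orientation: [-0.625, -3.078, 0.001]
ft_force: [0.5, 0.1, -0.0]
width: 26.1
```

```bash
python3 -c "
from chk import *
c='wrist';o=monitor.get_obs();im=snap(c,'w11.png');print(o['ee_pos'],o['width'],o['ft_force'])
px,py=542,122.5;R=38
for th in [157,150,140,130,120,110,100,90,80,75,72]:
  a=np.radians(th);print(th,np.round([px+R*np.cos(a)-507.5,py+R*np.sin(a)-137],1),th-157)
"
```

```text
[507.33013177 136.8835471   58.52185055] 26.076635932206063 [ 0.49449935  0.12496581 -0.0300474 ]
157 [-0.5  0.3] 0
150 [1.6 4.5] -7
140 [5.4 9.9] -17
130 [10.1 14.6] -27
120 [15.5 18.4] -37
110 [21.5 21.2] -47
100 [27.9 22.9] -57
90 [34.5 23.5] -67
80 [41.1 22.9] -77
75 [44.3 22.2] -82
72 [46.2 21.6] -85
```

View pics/w11.png

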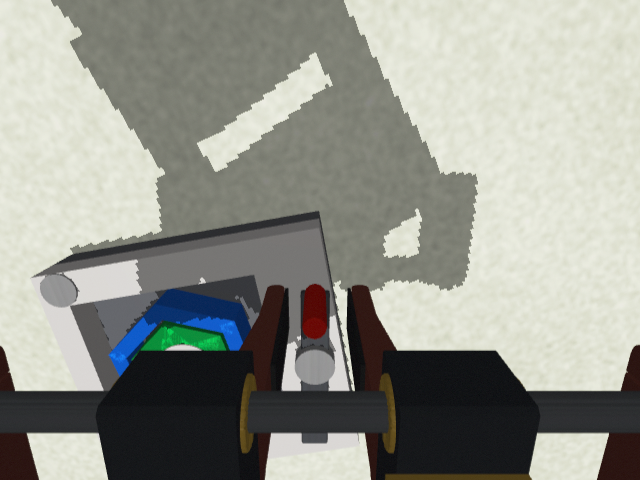

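>>> {"name": "carry_out", "arguments": {
  "targets": [
    [[0, 0, 0], [0, 0, 0], 14],
    [[0, 0, 0], [0, 0, 0], 14],
    [[0, 0, 0], [0, 0, 0], 14],
    [[0, 0, -3], [0.5, 2, 0], 14],
    [[0, 0, -7], [1.6, 4.5, 0], 14],
    [[0, 0, -12], [3.4, 7.3, 0], 14],
    [[0, 0, -17], [5.4, 9.9, 0], 14],
    [[0, 0, -22], [7.7, 12.4, 0], 14],
    [[0, 0, -27], [10.1, 14.6, 0], 14],
    [[0, 0, -27], [10.1, 14.6, 0], 14]
  ]
}}

```text
t: 16.87
ee_pos: [518.1, 151.7, 59.2]
orientation: [1.33, 2.846, 0.001]
ft_force: [1.2, 0.8, 0.2]
width: 13.9
```

```bash
python3 -c "
from chk import *
c='wrist';o=monitor.get_obs();im=snap(c,'w12.png');print(o['ee_pos'],o['width'],o['ft_force'])
"
```

```text
[518.11698587 151.7347358   59.15029989] 13.920108958933886 [1.19204658 0.75200541 0.20268444]
```

View pics/w12.png

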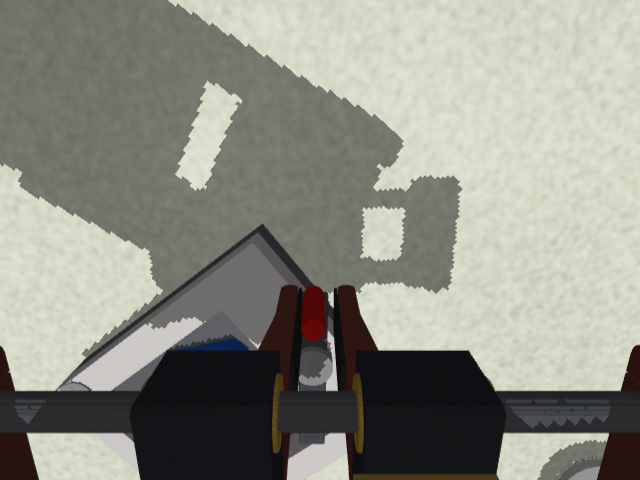

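Latch follows the caged post. Continuing the arc.

>>> {"name": "carry_out", "arguments": {
  "targets": [
    [[0, 0, -5], [2.6, 2, 0], 14],
    [[0, 0, -10], [5.4, 3.8, 0], 14],
    [[0, 0, -15], [8.3, 5.3, 0], 14],
    [[0, 0, -20], [11.4, 6.6, 0], 14],
    [[0, 0, -25], [14.6, 7.6, 0], 14],
    [[0, 0, -30], [17.8, 8.3, 0], 14],
    [[0, 0, -35], [21.1, 8.8, 0], 14],
    [[0, 0, -40], [24.4, 8.9, 0], 14],
    [[0, 0, -45], [27.7, 8.8, 0], 14],
    [[0, 0, -45], [27.7, 8.8, 0], 14]
  ]
}}

```text
t: 17.75
ee_pos: [545.3, 160.1, 58.7]
orientation: [-2.315, -2.123, 0.0]
ft_force: [-0.4, 0.8, -0.7]
width: 14.0
```

>>> {"name": "carry_out", "arguments": {
  "targets": [
    [[0, 0, -4], [2.5, -0.3, 0], 14],
    [[0, 0, -7], [4.4, -0.7, 0], 14],
    [[0, 0, -10], [6.5, -1.2, 0], 14],
    [[0, 0, -10], [6.5, -1.2, 0], 14]
  ]
}}

```text
t: 18.08
ee_pos: [551.6, 159.0, 58.7]
orientation: [-2.489, -1.917, 0.0]
ft_force: [-1.3, -0.2, 0.0]
width: 13.9
```

>>> {"name": "carry_out", "arguments": {
  "targets": [
    [[0, 0, -1], [1, -0.3, 0], 14],
    [[0, 0, -3], [2, -0.6, 0], 14],
    [[0, 0, -3], [2, -0.6, 0], 14]
  ]
}}

```text
t: 18.33
ee_pos: [552.2, 158.5, 58.5]
orientation: [-2.538, -1.849, 0.004]
ft_force: [-5.8, 1.0, 3.4]
width: 14.0
```

>>> {"name": "carry_out", "arguments": {
  "targets": [
    [[0, 0, 0], [0.7, -0.2, 0], 14],
    [[0, 0, 0], [1.4, -0.4, 0], 14],
    [[0, 0, 0], [1.4, -0.4, 0], 14]
  ]
}}

```text
t: 18.58
ee_pos: [552.4, 158.5, 58.4]
orientation: [-2.535, -1.85, 0.007]
ft_force: [-9.8, 3.7, 6.9]
width: 13.9
```

>>> {"name": "carry_out", "arguments": {
  "targets": [
    [[0, 0, 0], [-2.5, 0.8, 0], 20],
    [[0, 0, 0], [-2.5, 0.8, 0], 26],
    [[0, 0, 0], [-2.5, 0.8, 0], 26],
    [[0, 0, 0], [-2.5, 0.8, 10], 26],
    [[0, 0, 0], [-2.5, 0.8, 45], 26],
    [[0, 0, 0], [-2.5, 0.8, 85], 26],
    [[0, 0, 0], [-2.5, 0.8, 125], 26],
    [[0, 0, 0], [-2.5, -20, 150], 26],
    [[0, 0, 0], [-2.5, -50, 165], 26],
    [[0, 0, 0], [-2.5, -80, 165], 26]
  ]
}}

```text
t: 19.42
ee_pos: [555.3, 78.0, 228.8]
orientation: [2.534, 1.849, 0.012]
ft_force: [1.1, -0.5, 0.3]
width: 26.1
```

>>> {"name": "carry_out", "arguments": {
  "targets": [
    [[0, 0, 0], [0, 0, 0], 26],
    [[0, 0, 0], [0, 0, 0], 26],
    [[0, 0, 0], [0, 0, 0], 26]
  ]
}}

```text
t: 19.67
ee_pos: [552.8, 78.3, 223.9]
orientation: [-2.541, -1.848, -0.001]
ft_force: [0.2, -0.1, 0.5]
width: 26.1
```

```bash
python3 -c "
from chk import *
c='wrist';o=monitor.get_obs();im=snap(c,'w13.png');snap('top','top13.png');print(o['t'],o['ee_pos'],o['width'],o['ft_force'])
for n in ['cartridge','latch_pivot','latch_post']:
    print(n,[(round(q['confidence'],2),np.round(c2w(q['point'],c),1).tolist()) for q in place_of(n,c)[:2]])
"
```

```text
19.6667 [552.76158813  78.29218775 223.85050975] 26.08585894648163 [ 0.24234015 -0.08422864  0.49171022]
cartridge [(0.71, [526.2, 54.7, 21.0])]
latch_pivot [(0.67, [538.5, 120.2, 41.3])]
latch_post []
```

View pics/w13.png

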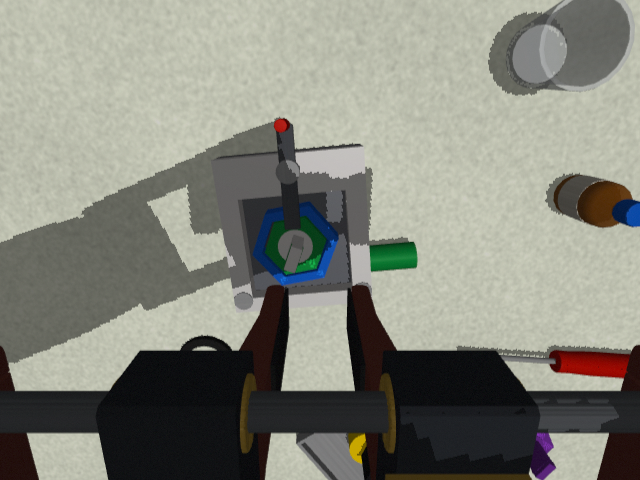

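View pics/top13.png

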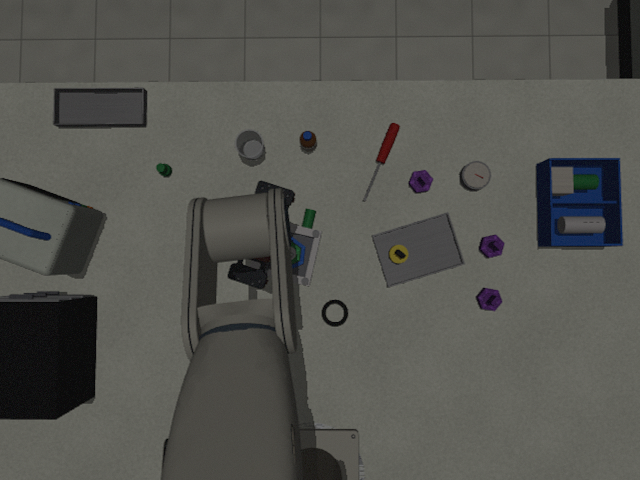

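```bash
python3 -c "
from chk import *
p=ray([287.5,171.5],50.5,'wrist')[0];q=ray([281.5,125.5],79.5,'wrist')[0]
k=ray([243,300],38,'wrist')[0],ray([364,290],38,'wrist')[0]
t=np.degrees(np.arctan2(*(q-p)[1::-1]));b=np.degrees(np.arctan2(*(k[1]-k[0])[1::-1]));print(p,q,np.linalg.norm((q-p)[:2]),t,b,'theta',np.radians(180+b-t))
order.close_job()
"
```

```text
[541.21742309 123.21339324  50.5       ] [551.26880936 159.32404832  79.5       ] 37.48346003066516 74.44547760222869 -12.695594968103347 theta 1.6206940235181813
the job is handed in; nothing more can be done
```

I seated the green cartridge in the blue socket, swung the latch over it to its stop, let go, and handed the job in about 20 s into the 72 s allowed.

- **Seating:** The cartridge went down without resistance and met the recess floor at the expected height. The force at the wrist was about 6 N when it touched, against the 45 N limit. After I let go, the camera fit put it within 2 mm of the socket centre, with the latch still open.
- **Latch:** I moved the post with the fingers held loosely around it until the force rose to about 10 N and it stopped moving. The last picture gives an angle of about 1.62 rad. That is the 1.6 stop within measuring error, and the nose lies over the cartridge.
- **Clear of the scene:** The gripper was more than 100 mm above everything at the end. The last top picture shows the bystanders where they were at the start; I compared these by eye only.

**Disagreements:**
- My first socket measurement was about 1.3 mm off in y from the later close-up, so I shifted the cartridge 0.8 mm before inserting it.
- In the last look the network found the cartridge but missed the latch post, so the final angle comes from picking points in the picture by hand.
- The network put the cartridge's underside at 21 mm, 3 mm above home. This is within its roughly 4 mm accuracy, and I trusted the contact height instead.

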